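Hold the recessed reset button of a relay controller down

TASK

Reset the relay controller: lift the moulded service cover out of the recess in its top and lay it flat, right way up, on the green mat; then take the slim straight stylus from the tool rack, reach its tip down through the round hole in the recess and press the reset button below it all the way down without forcing it. Finish while still holding the stylus with the button held fully down - do not let go - and leave the other tools and the things on the bench where they are.

Things in the scene. Friction and masses are not known exactly. Their poses are not given: they have to be found in the camera images.
- controller: relay controller, fixed; grey housing 150 x 108 mm on a plate 172 x 112 mm, green terminals (48 mm high) along both long sides. Origin: underside centre, on the mat; x along its length, z up. Raised middle 150 x 64 mm, flat top at z = 64 mm, with a recess 80 (x) x 50 (y) mm, 12 mm deep, centred at x = -20 mm, y = 0 (floor z = 52 mm), filled at the start by the cover
- cover: moulded grey service cover, loose, about 45 g, 76 (x) x 46 (y) x 12 mm thick, in the recess with 2 mm play all round, top flush with the housing. On its middle a grip bar 44 mm long (x), 12 mm thick (y), rising 17 mm above the cover's top (bar top at z = 29 mm). Origin: underside centre; axes as the controller's at the start. Lifts straight up
- hole (a point): centre of the mouth of the round hole in the recess floor, 14 mm in diameter through a 4 mm thick floor, at (-42, 0, 52) mm in the controller's frame; hidden under the cover at the start. It is the only round hole in the recess (a slide-switch bank and two tiny lights lie beside it)
- reset_button (a joint): travel of the reset button, 0 at rest to 0.006 m fully down (straight down, spring-loaded: 1.5 N to start it, 4 N fully down, then a hard stop; springs back up when released)
- button_top (a point): middle of the top of the reset button, a round cap 12 mm in diameter straight under the hole, at rest 8 mm below the hole's mouth (44 mm above the controller's origin), moving down 6 mm when pressed
- rack: tool rack, aluminium plate 50 mm (x) by 164 mm (y) on two end legs, fixed to the bench, standing 64 mm high; three 9 mm holes in a row along its y axis at y = -48, 0 and +48 mm, a tool hanging by its shoulder in each. Origin: centre of its underside, on the mat, z up
- stylus: stylus, loose, about 30 g, black, 115 mm long: round tip rod 6 mm thick, 55 mm long; collar 18 mm wide, 3 mm thick, resting on the rack plate; slim round handle 15 mm thick, 57 mm long, flat top 60 mm above the plate (tallest, slimmest of the three). Upright, tip down, in any of the three holes. Origin: tip end (9 mm above the rack's origin at the start), z towards the handle
- stylus_tip (a point): end of the stylus tip (same point as its origin)
- mat: green bench mat 780 x 1040 mm (x, y), 3 mm thick, fixed; origin at the centre of its underside on the bench (bench height z = 0, so the mat's top is at 3 mm). The controller and rack stand on it, one left and one right of the middle
- clear_spot (a point): a point on the mat's top in the middle, between the robot and the other things; the mat is always free for 70 mm around it: room for the cover
- driver1: screwdriver in the rack: fat fluted black handle 24 mm thick, with a small steel cap, 44 mm high above the rack plate; to be left alone. Origin: end of its blade
- driver2: second screwdriver in the rack, the same as driver1; to be left alone
- spool: solder spool lying flat, 52 mm across and 32 mm high, on the mat beyond the clear spot; leave alone. Origin: underside
- relay: small black relay 28 x 12 x 15 mm on the mat in the middle; leave alone. Origin: underside
- tip_cleaner: brass bowl 64 mm across, 35 mm high, near left on the mat; leave alone. Origin: underside
- screwdriver: screwdriver 170 mm long lying near right on the mat; leave alone. Origin: underside
- flux_bottle: clear bottle 40 mm across, 90 mm high, standing beyond the spool; leave alone. Origin: underside
Not all that is in view belongs to the job. What is shaped like the cover but blue is not meant.

How it is judged:
By the outcome, as a careful person would: the job done as asked, in the order asked, and still so for the second after the job is handed in, while the arm keeps its last pose, push and grip.
It also fails if it takes over 58 s, if anything falls off the work surface, if the arm or the gripper's body presses on something with over 40 N, if the wrist force passes 120 N, or if a joint passes its speed limit or range.

ROBOT

A 6-joint arm with a two-finger parallel gripper is mounted at the origin on the work surface. World frame = base frame: x ahead of the robot, y to its left, z up, the work surface at z = 0. Lengths are in m, angles in rad, forces in N, time in s.
With the tool pointing down it reaches from about 0.35 to 0.85 m from the base axis. Payload 8.1 kg.
Tool frame: the origin (TCP) lies midway between the tips of the shut fingers; the grasp point (between the pads) lies robot.grip_depth behind it (robot.grip_depth is the distance from the TCP to the grasp point, in m); z points along the fingers, y is the line along which they close (so a half turn about z gives the same grasp; the last joint's range is limited). The gripper opens to 93 mm and grips with 3 to 60 N. Pads are 15 mm wide; open, the fingers measure 128 mm over their backs; the gripper's body (75 mm by 188 mm) begins 65 mm behind the grasp point.
Start: joints at [1.177, 0.13, 1.488, -0, 1.523, -0.085], TCP at [0.182, 0.572, 0.184] pointing down, gripper open.
Joint ranges: [-2.96, 2.96], [-0.89, 2.26], [0.02, 2.5], [-1.34, 4.48], [0, 2.73], [-2.66, 2.66]. Speed limits (rad/s): [2.39, 2.39, 2.79, 3.14, 3.14, 3.14].

INTERFACE

Orientations are given as a rotation vector (axis times angle).
In Python, from plant import robot gives the robot as it stands.
- The arm moves only by the tool carry_out, never from a script. Its argument "rows" is a list of rows, each a list of 6 numbers: the shift along the tool's x, y, z in m, then the turn, a rotation vector about the tool's x, y, z in degrees. A call has 1 to 12 rows; each row is the pose to reach, as a shift and turn from the pose commanded when the call began, along the tool's axes at that moment; what a row does not reach only later rows make up. A row lasts 1/8 s, in which the tool goes at most 62.5 mm and 10.7 degrees, less where a joint would pass 70% of its speed; a pose out of reach is approached as far as the arm can. A call with a gripper value outside its range is refused whole. "jaw" is the closure in counts, from 0 (fully open) to 255 (shut), set as the call begins (left out, the last holds). The fingers move at their own pace and stop on an object; "force" is the grip in N (left out, the last holds). Time passes only in rows, so rows that repeat a pose let the fingers close. It gives the time, the measured TCP pose, the force, the opening and the grip force at its end, in the units of the state.
- robot.read_state(): the state, without advancing time (a new reading comes with each control period).
- robot.read_camera(name): name is "scene" or "top" or "wrist"; returns the picture (384x512x3 uint8, red, green, blue); there is no depth.
- robot.camera_model(name): a dict with "fx", "fy", "cx", "cy" (pixels), "R" (3x3) and "t" (3): a world point X has camera coordinates R X + t; the wrist camera has in their place "mount" (4x4, takes a point from camera to tool coordinates, whose origin is the TCP and whose axes are the flange's). Camera axes: x right, y down, z forward; pixel columns grow to the right and rows downward; lengths in m; the calibration is good to about 2 mm. A picture is of the moment at which its call begins: read the wrist's pose just before it. camera_model takes no time and is no camera call.
- robot.close_job(): hands the job in; it is judged then, once.
Trained networks look in the newest picture that a camera, given by its name, has taken for a name from the list of things; names that differ only in an ending like _2 or _b are one class to them, and where a whole thing is asked for, a point or a joint stands for the part that bears it (a point fixed in the world has none). Each returns a list of dicts, best first, with "conf" (0 to 1); they miss things now and then, are a little off and sometimes report something else, mostly with a low value. They report only what shows in the picture. A call takes as long as a camera call. They do not tell look-alikes from the thing itself.
- robot.outline_of(camera, target): "pixels" (384x512 bool, what is visible of it) and "pixel" ([column, row] in pixels, amid what is visible of it).
The state is a dict: "t": time; "q": joint angles; "dq": joint speeds; "joint_torque": joint torques, N m; "tool_pos": TCP position; "orientation": TCP orientation; "force": force on the tool from outside, world axes, zero at the start; "wrist_torque": the same for the moment, N m; "opening": finger opening in m; "gripper_force": force on a finger pad.
Only numpy, scipy, OpenCV 4.12 (cv2) and the standard library are available. Lean on these libraries where they do the work, as an engineer would, in place of code of your own. Each camera call takes 0.05 s, during which the arm holds its last target. There are 200 camera calls.

## Working session

There is one attempt and no reset: what is moved stays moved. The work goes in short steps, Python scripts to look and compute and a tool call to move; the robot and the scene stay as the last step left them, time stands still between calls to the robot, and variables do not carry over. Pictures are saved under pics/ and viewed, at most 10 in all, crops included, and the job is handed in when it is done.

Besides the shell and the picture viewer there is one more tool, called as name(argument=value, ...), one argument or row to a line, values as JSON. carry_out: Moves the arm, as the interface text tells. Its arguments: {"type":"object","properties":{"rows":{"type":"array"},"jaw":{"type":"number"},"force":{"type":"number"}},"required":["rows"]}

```bash
ls; mkdir -p pics; cat > h.py <<'E'
import numpy as np, cv2
from scipy.spatial.transform import Rotation as Ro
from plant import robot
def save(n,f):
    im=robot.read_camera(n); cv2.imwrite('pics/'+f,im[:,:,::-1]); return im
def cam(n):
    m=robot.camera_model(n); K=np.array([[m['fx'],0,m['cx']],[0,m['fy'],m['cy']],[0,0,1]])
    if 'mount' in m:
        s=robot.read_state(); T=np.eye(4); T[:3,:3]=Ro.from_rotvec(s['orientation']).as_matrix(); T[:3,3]=s['tool_pos']
        C=np.linalg.inv(T@np.array(m['mount'])); return K,C[:3,:3],C[:3,3]
    return K,np.array(m['R']),np.array(m['t'])
def at_z(c,p,z):
    K,R,t=c; d=R.T@np.linalg.inv(K)@np.array([p[0],p[1],1.]); o=-R.T@t
    return o+d*(z-o[2])/d[2]
def proj(c,X):
    K,R,t=c; p=K@(R@np.asarray(X)+t); return p[:2]/p[2]
def shift(target):
    "tool-frame shift to bring TCP to target"
    s=robot.read_state(); return Ro.from_rotvec(s['orientation']).as_matrix().T@(np.array(target)-s['tool_pos'])*1000
E
python3 - <<'E'
from h import *
np.set_printoptions(precision=3,suppress=True)
print(robot.grip_depth,robot.read_state()); print(Ro.from_rotvec(robot.read_state()['orientation']).as_matrix())
a=save('top','top.png');b=save('scene','scene.png')
for n in ['top','scene']:
  for t in ['controller','cover','rack','stylus','driver1','spool']:
    for o in robot.outline_of(n,t)[:3]:
        print(n,t,o['conf'],o['pixel'],o['pixels'].sum(),cv2.minAreaRect(np.argwhere(o['pixels'])[:,::-1].astype(np.float32)))
E
```

```text
pics
0.0188 {'t': 0.0, 'q': array([ 1.177,  0.131,  1.489,  0.   ,  1.523, -0.085]), 'dq': array([-0.   , -0.   ,  0.001, -0.002, -0.001,  0.001]), 'joint_torque': array([  0.001, -55.985, -49.176,   0.077,   0.036,  -0.   ]), 'tool_pos': array([0.182, 0.571, 0.182]), 'orientation': array([-0.483, -3.104,  0.003]), 'force': array([-0.437, -0.199,  0.074]), 'wrist_torque': array([-0.016,  0.047, -0.033]), 'gripper_force': 0.0, 'opening': 0.0932094049767514}
[[-0.953  0.304 -0.001]
 [ 0.304  0.953 -0.002]
 [ 0.    -0.002 -1.   ]]
top controller 0.64 [292.4, 162.9] 1561 ((288.23681640625, 169.64187622070312), (35.951316833496094, 54.95415496826172), 38.04704284667969)
top controller 0.61 [134.2, 168.3] 1145 ((133.17703247070312, 165.88784790039062), (60.82540512084961, 22.718547821044922), 27.89727020263672)
top controller 0.25 [213.8, 115.7] 139 ((215.5, 119.5), (13.0, 11.0), 90.0)
top cover 0.95 [415.1, 240.7] 375 ((413.0, 240.0), (14.0, 26.0), 90.0)
top cover 0.59 [281.7, 173.0] 421 ((285.05999755859375, 172.9199981689453), (16.80000114440918, 27.0000057220459), 36.869895935058594)
t
[... 1254 characters left out ...]
.1] 171 ((223.25, 99.25), (17.677669525146484, 9.899494171142578), 45.0)
scene cover 0.56 [231.7, 175.7] 248 ((230.5, 177.5), (11.0, 23.0), 90.0)
scene cover 0.55 [305.5, 284.5] 81 ((305.6346435546875, 283.326904296875), (6.471832275390625, 13.335897445678711), 11.309932708740234)
scene rack 0.77 [301.9, 293.9] 1156 ((303.1184997558594, 292.0202331542969), (61.20302200317383, 23.949007034301758), 81.25383758544922)
scene stylus 0.46 [304.6, 284.1] 69 ((305.7647399902344, 283.44122314453125), (6.063390254974365, 11.641709327697754), 14.03624439239502)
scene driver1 0.57 [310.2, 300.3] 62 ((308.5, 299.5), (9.0, 7.0), 90.0)
scene spool 0.6 [241.0, 241.0] 233 ((240.5, 241.5), (17.0, 15.0), 90.0)
```

```bash
python3 - <<'E'
import cv2,numpy as np
a=cv2.imread('pics/top.png');b=cv2.imread('pics/scene.png')
A=cv2.resize(a[110:310,70:450],None,fx=2.1,fy=2.1,interpolation=2)
cv2.imwrite('pics/topc.png',A[:600,:800])
from h import *
np.set_printoptions(precision=3,suppress=True)
c=cam('top');s=cam('scene')
print(-c[1].T@c[2],c[1])
for n,p,z in [('ctrl',(288.2,169.6),.05),('cover',(285,173),.09),('blue',(413,240),.02),('rack',(133,166),.067),('sty',(126.8,164.3),.12),('spool',(217,146),.03)]: print(n,at_z(c,p,z))
for n,p,z in [('cover',(230.5,177.5),.08),('sty',(305.7,283.4),.1),('rack',(303,292),.067),('spool',(241,241),.03)]: print(n,at_z(s,p,z))
for x0 in (285,):
  pass
E
```

```text
[ 0.471 -0.134  1.21 ] [[ 0.028 -1.    -0.001]
 [-0.998 -0.028 -0.05 ]
 [ 0.05   0.002 -0.999]]
ctrl [ 0.604 -0.229  0.05 ]
cover [ 0.589 -0.216  0.09 ]
blue [ 0.401 -0.619  0.02 ]
rack [0.6   0.235 0.067]
sty [0.598 0.236 0.12 ]
spool [ 0.673 -0.009  0.03 ]
cover [ 0.595 -0.208  0.08 ]
sty [0.603 0.247 0.1  ]
rack [0.614 0.254 0.067]
spool [ 0.675 -0.002  0.03 ]
```

View pics/topc.png

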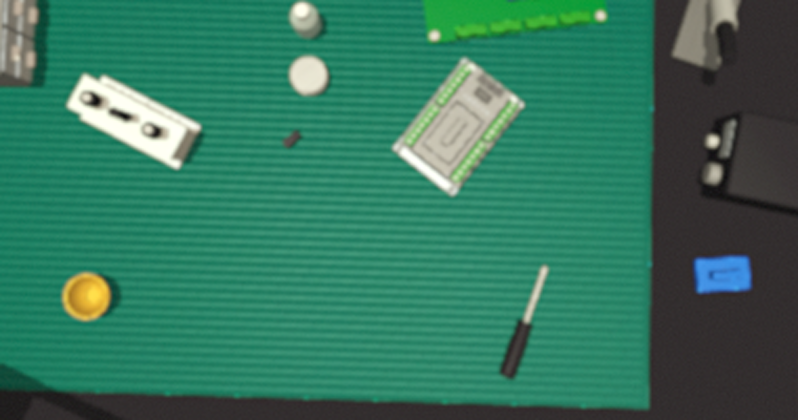

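The top picture shows the controller at crop (455,130), with its grey cover towards the lower-left end. The rack is at (135,120), and the slim tall stylus is in its middle hole at (120,113). The blue look-alike is off the mat at (722,275).

```bash
python3 - <<'E'
from h import *
np.set_printoptions(precision=4,suppress=True)
c=cam('top')
print(np.array(robot.camera_model('wrist')['mount']))
print('relay',at_z(c,(70+292/2.1,110+140/2.1),.01),'bowl',at_z(c,(70+87/2.1,110+297/2.1),.03),'drv',at_z(c,(70+510/2.1,110+375/2.1),.01),'matedge',at_z(c,(70+300/2.1,110+398/2.1),.003))
print(shift([.56,-.19,.28]))
E
```

```text
[[-0.0004 -0.9637 -0.267   0.0739]
 [ 1.     -0.0005  0.0004  0.0001]
 [-0.0005 -0.267   0.9637 -0.1998]
 [ 0.      0.      0.      1.    ]]
relay [0.5794 0.0148 0.01  ] bowl [0.3411 0.3015 0.03  ] drv [ 0.2428 -0.3165  0.01  ] matedge [ 0.1993 -0.0091  0.003 ]
[-591.2774 -610.8276  -96.4399]
```

carry_out(
  rows=[
    [-42,-44,-20,0,0,2],
    [-84,-88,-40,0,0,4],
    [-127,-131,-60,0,0,6],
    [-169,-175,-80,0,0,8],
    [-211,-218,-96,0,0,10],
    [-253,-262,-96,0,0,12],
    [-296,-305,-96,0,0,14],
    [-338,-349,-96,0,0,16],
    [-380,-393,-96,0,0,18],
    [-422,-436,-96,0,0,20],
    [-465,-480,-96,0,0,20],
    [-507,-524,-96,0,0,20],
  ],
)

```text
t: 2.2
tool_pos: [0.5052, -0.0821, 0.3606]
orientation: [1.015, 2.972, 0.0]
force: [1.3, 0.1, 0.1]
opening: 0.0927
gripper_force: 0.0
```

Shifts are in metres; the speed cap kept that move harmless. I'll use metres from here on.

```bash
sed -i 's/\*1000$//' h.py; python3 - <<'E'
from h import *
np.set_printoptions(precision=4,suppress=True)
s=robot.read_state();print(s['tool_pos'],s['dq'],Ro.from_rotvec(s['orientation']).as_matrix()); print(shift([.56,-.19,.26]))
E
```

```text
[ 0.5052 -0.0821  0.3606] [-0.7811  0.7553 -0.7951  0.0056  0.0383 -0.7802] [[-0.7911  0.6116  0.0011]
 [ 0.6116  0.7911 -0.0001]
 [-0.001   0.0006 -1.    ]]
[-0.1093 -0.0519  0.1007]
```

carry_out(
  rows=[
    [-0.02,-0.01,0.03,0,0,0],
    [-0.05,-0.02,0.07,0,0,0],
    [-0.08,-0.03,0.1,0,0,0],
    [-0.08,-0.03,0.1,0,0,0],
    [-0.08,-0.03,0.1,0,0,0],
  ],
)

```text
t: 2.82
tool_pos: [0.5495, -0.1523, 0.2608]
orientation: [1.015, 2.973, 0.0]
force: [-0.1, 0.2, 0.3]
opening: 0.0929
gripper_force: 0.0
```

```bash
python3 - <<'E'
from h import *
np.set_printoptions(precision=4,suppress=True)
s=robot.read_state();print(s['tool_pos'],np.abs(s['dq']).max())
c=cam('wrist');im=save('wrist','w1.png')
for t,z in [('cover',.084),('controller',.067)]:
    for o in robot.outline_of('wrist',t)[:2]:
        print(t,o['conf'],o['pixel'],o['pixels'].sum(),cv2.minAreaRect(np.argwhere(o['pixels'])[:,::-1].astype(np.float32)),at_z(c,o['pixel'],z))
E
```

```text
[ 0.5495 -0.1523  0.2608] 0.02615288054250879
cover 0.82 [233.7, 223.1] 1901 ((232.57232666015625, 222.9464111328125), (55.08119201660156, 35.505645751953125), 87.1375961303711) [ 0.5878 -0.2099  0.084 ]
cover 0.27 [386.7, 170.5] 1316 ((387.29998779296875, 170.60000610351562), (43.955657958984375, 36.99864196777344), 18.43494987487793) [ 0.6483 -0.021   0.084 ]
controller 0.75 [248.2, 226.3] 7017 ((233.0, 227.5), (121.0, 78.0), 90.0) [ 0.6075 -0.2021  0.067 ]
```

View pics/w1.png

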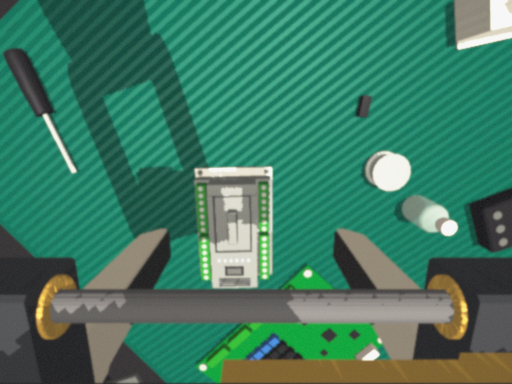

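The wrist view shows the controller axis-aligned, with its body spanning rows 170-285. The cover is at (232,223) with its bar upright in the image, so the fingers already close across the bar.

```bash
python3 - <<'E'
from h import *
print(shift([.588,-.209,.165]))
E
```

```text
[-0.06448107 -0.02193145  0.09716628]
```

carry_out(
  rows=[
    [-0.032,-0.011,0.04,0,0,0],
    [-0.064,-0.022,0.08,0,0,0],
    [-0.064,-0.022,0.096,0,0,0],
    [-0.064,-0.022,0.096,0,0,0],
    [-0.064,-0.022,0.096,0,0,0],
  ],
)

```text
t: 3.6
tool_pos: [0.5876, -0.2087, 0.1665]
orientation: [1.012, 2.97, -0.0]
force: [0.1, 0.5, 0.5]
opening: 0.093
gripper_force: 0.0
```

```bash
python3 - <<'E'
from h import *
np.set_printoptions(precision=4,suppress=True)
s=robot.read_state();print(s['tool_pos'],np.abs(s['dq']).max())
c=cam('wrist');im=save('wrist','w2.png')
for t in ['cover','controller']:
    for o in robot.outline_of('wrist',t)[:1]:
        print(t,o['conf'],o['pixel'],o['pixels'].sum())
        b=cv2.boxPoints(cv2.minAreaRect(np.argwhere(o['pixels'])[:,::-1].astype(np.float32)));print(b)
        w=np.array([at_z(c,p,.067) for p in b]);print(w.mean(0))
        e=np.diff(w,axis=0)
        for v in e: print(np.linalg.norm(v),np.degrees(np.arctan2(v[1],v[0])))
A=cv2.resize(im[100:320,110:390],None,fx=2.7,fy=2.7,interpolation=2);cv2.imwrite('pics/w2c.png',A[:,:,::-1])
E
```

```text
[ 0.5876 -0.2087  0.1665] 0.007141396177742209
cover 0.72 [248.7, 194.0] 3494
[[222. 156.]
 [271. 156.]
 [271. 231.]
 [222. 231.]]
[ 0.5908 -0.2169  0.067 ]
0.04658278005066981 52.32343920529614
0.07642182152125225 -36.70327942842187
0.04978686904164038 -127.70377510820869
controller 0.97 [269.1, 205.5] 11251
[[195.4673 125.834 ]
 [296.7421 123.8482]
 [299.8174 280.6898]
 [198.5427 282.6756]]
[ 0.603  -0.2248  0.067 ]
0.09379651661114226 53.430496437430435
0.16324165746909283 -34.292304352939254
0.1079493526996098 -126.4621636049814
```

View pics/w2c.png

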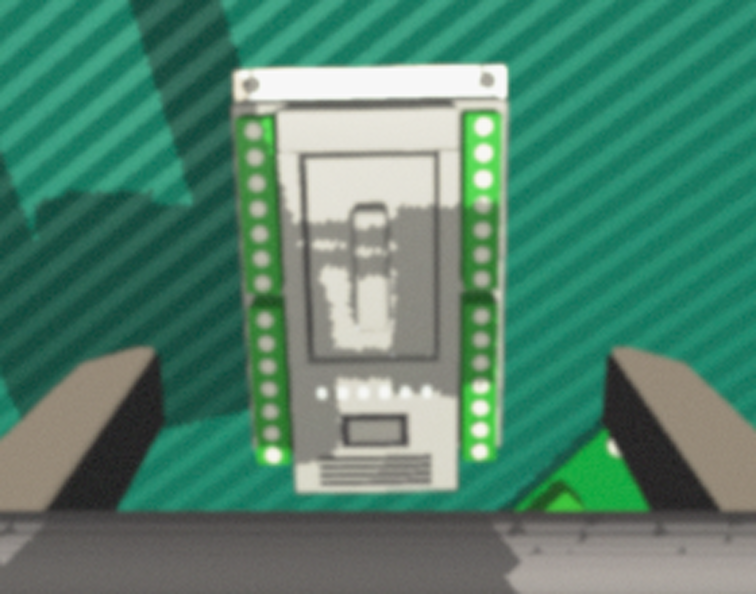

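The zoomed view shows the recess rim corners at crop (301,154), (438,152), (438,357) and (309,360). The housing's far corners are at (294,491) and (457,489), and the bar is at about (371,265).

```bash
python3 - <<'E'
from h import *
from scipy.optimize import least_squares
np.set_printoptions(precision=4,suppress=True)
c=cam('wrist')
P=np.array([[301,154],[438,152],[438,357],[309,360],[294,491],[457,489]])/2.7+[110,100]
X=np.array([[-60,-25,64],[-60,25,64],[20,25,64],[20,-25,64],[75,-32,64],[75,32,64]])/1000.
def W(p,X): return X@Ro.from_euler('z',p[2]).as_matrix().T+[p[0],p[1],.003]
r=least_squares(lambda p:np.ravel([proj(c,x) for x in W(p,X)]-P),[.603,-.225,-.64],loss='soft_l1')
print(r.x,np.degrees(r.x[2]),r.fun.reshape(-1,2)); p=r.x
np.save('ctrl.npy',p)
cc=W(p,np.array([[-.02,0,.081],[-.042,0,.052]])); print('bar top',cc[0],'hole',cc[1])
print('bar px crop',(proj(c,cc[0])-[110,100])*2.7)
# second opinion: backproject recess corners
print(np.array([at_z(c,q,.067) for q in P[:4]]).mean(0))
tgt=cc[0].copy(); tgt[2]=.070
print('shift',shift(tgt))
E
```

```text
[ 0.6083 -0.229  -0.6435] -36.8710850009718 [[-0.9729 -1.3841]
 [ 0.9555 -1.3939]
 [ 0.5969  1.1695]
 [-0.7501  0.7329]
 [ 0.1868  0.3607]
 [-0.0842  0.2954]]
bar top [ 0.5923 -0.217   0.084 ] hole [ 0.5747 -0.2038  0.055 ]
bar px crop [370.9394 272.0669]
[ 0.5924 -0.2171  0.067 ]
shift [-0.0083 -0.0035  0.0963]
```

carry_out(
  rows=[
    [-0.008,-0.0035,0.04,0,0,-0.8],
    [-0.008,-0.0035,0.07,0,0,-0.8],
    [-0.008,-0.0035,0.085,0,0,-0.8],
    [-0.008,-0.0035,0.094,0,0,-0.8],
    [-0.008,-0.0035,0.094,0,0,-0.8],
    [-0.008,-0.0035,0.094,0,0,-0.8],
  ],
  jaw=150,
)

```text
t: 4.5
tool_pos: [0.5918, -0.2173, 0.0714]
orientation: [0.993, 2.978, -0.0]
force: [-0.4, 0.0, 0.3]
opening: 0.0396
gripper_force: 0.0
```

carry_out(
  rows=[
    [0,0,0,0,0,0],
    [0,0,0,0,0,0],
    [0,0,0,0,0,0],
    [0,0,0,0,0,0],
  ],
  jaw=255,
  force=20,
)

```text
t: 5.0
tool_pos: [0.5908, -0.2169, 0.0699]
orientation: [0.994, 2.98, -0.0]
force: [-0.2, 0.1, 0.0]
opening: 0.0033
gripper_force: 0.0
```

```bash
python3 - <<'E'
from h import *
s=robot.read_state();print(s['tool_pos'],s['opening'],s['gripper_force'])
im=save('wrist','w3.png')
E
```

```text
[ 0.59082995 -0.21686969  0.06990168] 0.0033344640448738604 0.0
```

View pics/w3.png

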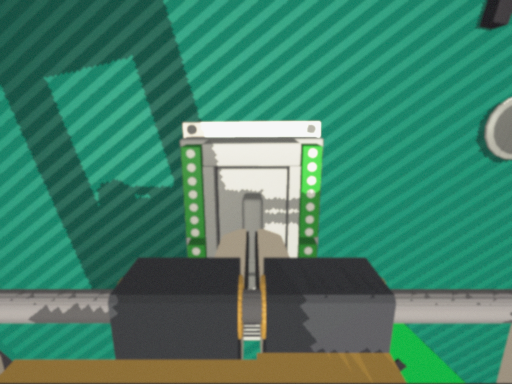

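The fingers closed to 3 mm without any grip force. In the picture their tips, at about (252,240), seem to lie over the bar (rows 193-228) instead of around it. I'll check this with projections.

```bash
python3 - <<'E'
from h import *
np.set_printoptions(precision=1,suppress=True)
p=np.load('ctrl.npy');c=cam('wrist');s=robot.read_state()
def W(X,p=p): return Ro.from_euler('z',p[2]).as_matrix()@(np.array(X)/1000)+[p[0],p[1],.003]
print('TCP',proj(c,s['tool_pos']), 'bar half px', proj(c,W([-20,6,81]))-proj(c,W([-20,-6,81])))
for n,X in dict(barend=[-42,0,81],barend2=[2,0,81],bl=[-42,-6,81],br=[-42,6,81],blow=[-42,0,64],hous=[-75,-32,64],hous2=[-75,32,64],rec=[-60,-25,64],rec2=[-60,25,64],pl=[-86,-56,0],pr=[-86,56,0]).items(): print(n,proj(c,W(X)))
im=cv2.imread('pics/w3.png');cv2.imwrite('pics/w3c.png',cv2.resize(im[110:310,160:350],None,fx=3,fy=3,interpolation=2))
print(s['opening'],s['gripper_force'])
E
```

```text
TCP [251.2 223.1] bar half px [19. -0.]
barend [252.3 199.3]
barend2 [252.3 264.4]
bl [242.5 199.3]
br [262.1 199.3]
blow [252.2 192.3]
hous [201.9 142.1]
hous2 [302.5 142.1]
rec [213.7 165.5]
rec2 [290.7 165.4]
pl [183.9 120.8]
pr [320.  120.7]
0.0012102377877487138 0.0
```

View pics/w3c.png

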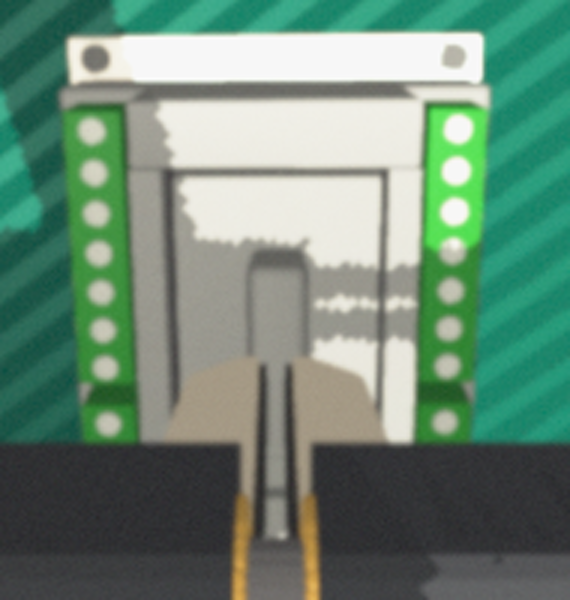

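```bash
python3 - <<'E'
from h import *
m=robot.camera_model('wrist');M=np.linalg.inv(np.array(m['mount']));f=m['fx'];print(f,m['cx'],m['cy'])
for dx in (-.0075,0,.0075):
  for h in (0,.005,.01,.015,.02,.03):
    q=M@[dx,.0465,-h,1]; print(dx,h,np.round([m['cx']+f*q[0]/q[2],m['cy']+m['fy']*q[1]/q[2]],1))
s=robot.read_state();print(s['tool_pos'],s['opening'],s['q'])
E
```

```text
315.3602788604508 251.4740843838936 196.42768004331958
-0.0075 0 [319.6 233.5]
-0.0075 0.005 [321.2 236.3]
-0.0075 0.01 [322.8 239.3]
-0.0075 0.015 [324.5 242.5]
-0.0075 0.02 [326.4 245.8]
-0.0075 0.03 [330.3 252.9]
0 0 [320.2 223.1]
0 0.005 [321.8 225.7]
0 0.01 [323.5 228.5]
0 0.015 [325.3 231.4]
0 0.02 [327.1 234.5]
0 0.03 [331.1 241. ]
0.0075 0 [320.9 212.5]
0.0075 0.005 [322.5 214.9]
0.0075 0.01 [324.2 217.4]
0.0075 0.015 [326.  220.1]
0.0075 0.02 [327.9 222.9]
0.0075 0.03 [332. 229.]
[ 0.59082672 -0.21683071  0.0698687 ] 0.0012102377877487138 [-4.33202515e-01  2.85175863e-01  1.52273060e+00  3.94688674e-05
  1.33371890e+00 -1.36009540e+00]
```

carry_out(
  rows=[
    [0,0,-0.004,0,0,0],
    [0,0,-0.004,0,0,0],
    [0,0,-0.004,0,0,0],
    [0,0,0.003,0,0,0],
    [0,0,0.007,0,0,0],
    [0,0,0.01,0,0,0],
    [0,0,0.01,0,0,0],
  ],
  jaw=150,
)

```text
t: 5.92
tool_pos: [0.5905, -0.2167, 0.0593]
orientation: [-0.994, -2.979, -0.0]
force: [-0.1, 0.1, 0.1]
opening: 0.0382
gripper_force: 0.0
```

carry_out(
  rows=[
    [0,0,0,0,0,0],
    [0,0,0,0,0,0],
    [0,0,0,0,0,0],
    [0,0,0,0,0,0],
  ],
  jaw=255,
)

```text
t: 6.42
tool_pos: [0.5909, -0.2169, 0.06]
orientation: [0.994, 2.98, -0.0]
force: [0.9, 0.4, 0.1]
opening: 0.0033
gripper_force: 0.0
```

carry_out(
  rows=[
    [0,0,-0.004,0,0,0],
    [0,0,-0.004,0,0,0],
    [0,0,-0.004,0,0,0],
    [0,0,0.003,0,0,0],
    [0,0,0.007,0,0,0],
    [0,0,0.01,0,0,0],
    [0,0,0.01,0,0,0],
  ],
  jaw=150,
)

```text
t: 7.3
tool_pos: [0.5905, -0.2167, 0.0493]
orientation: [-0.994, -2.979, -0.0]
force: [-0.1, 0.3, 0.1]
opening: 0.0383
gripper_force: 0.0
```

```bash
python3 - <<'E'
from h import *
s=robot.read_state();print(s['tool_pos'],s['opening'],s['force'])
im=save('wrist','w4.png');cv2.imwrite('pics/w4c.png',cv2.resize(im[90:310,130:380],None,fx=2.7,fy=2.7,interpolation=2)[:,:,::-1])
E
```

```text
[ 0.59048123 -0.21670087  0.04931583] 0.03832697368663579 [-0.06186735  0.32117649  0.14496951]
```

View pics/w4c.png

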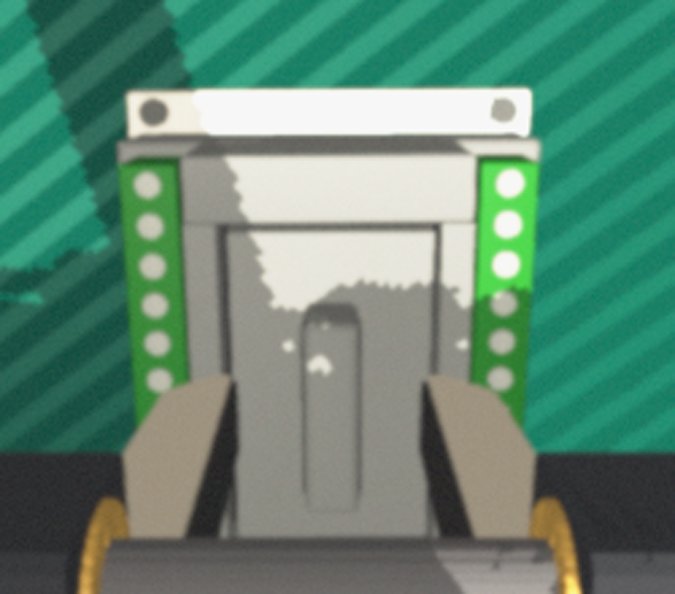

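The bar spans crop rows 305-510 and sits centred between the fingers. The finger gap is 193 px for 38 mm and the bar is 57 px for 12 mm, which puts the real fingertips still about 9 mm above the bar top. So the tips end about 4 cm short of the reported TCP, and I'll go lower in small steps while watching force.

carry_out(
  rows=[
    [0,0,0.003,0,0,0],
    [0,0,0.006,0,0,0],
    [0,0,0.009,0,0,0],
    [0,0,0.009,0,0,0],
  ],
)

```text
t: 7.85
tool_pos: [0.5905, -0.2167, 0.0404]
orientation: [-0.994, -2.979, -0.0]
force: [0.3, -0.2, -0.5]
opening: 0.0381
gripper_force: 0.0
```

carry_out(
  rows=[
    [0,0,0.002,0,0,0],
    [0,0,0.004,0,0,0],
    [0,0,0.005,0,0,0],
    [0,0,0.005,0,0,0],
  ],
  jaw=255,
)

```text
t: 8.35
tool_pos: [0.5908, -0.2168, 0.0358]
orientation: [-0.994, -2.98, 0.0]
force: [-0.1, -0.1, -0.5]
opening: 0.012
gripper_force: 20.0
```

Gripped: the opening is 12 mm, matching the bar. Now lift straight up.

carry_out(
  rows=[
    [0,0,-0.005,0,0,0],
    [0,0,-0.015,0,0,0],
    [0,0,-0.03,0,0,0],
    [0,0,-0.05,0,0,0],
    [0,0,-0.08,0,0,0],
    [0,0,-0.1,0,0,0],
    [0,0,-0.1,0,0,0],
  ],
)

```text
t: 9.22
tool_pos: [0.5925, -0.2176, 0.139]
orientation: [0.992, 2.975, -0.001]
force: [0.1, 0.2, -0.1]
opening: 0.012
gripper_force: 20.0
```

```bash
python3 - <<'E'
from h import *
np.set_printoptions(precision=4,suppress=True)
s=robot.read_state();print(s['tool_pos'],s['opening'],s['gripper_force'],s['force'],s['q'])
im=save('wrist','w5.png');cv2.imwrite('pics/w5c.png',cv2.resize(im[60:360,110:400],None,fx=2,fy=2,interpolation=2)[:,:,::-1])
print(shift([.45,.0,.136]))
E
```

```text
[ 0.5925 -0.2176  0.139 ] 0.011991214126813605 19.997931718826294 [ 0.0904  0.1521 -0.0946] [-0.4332  0.2314  1.4564 -0.      1.4488 -1.3601]
[0.2436 0.0887 0.0005]
```

View pics/w5c.png

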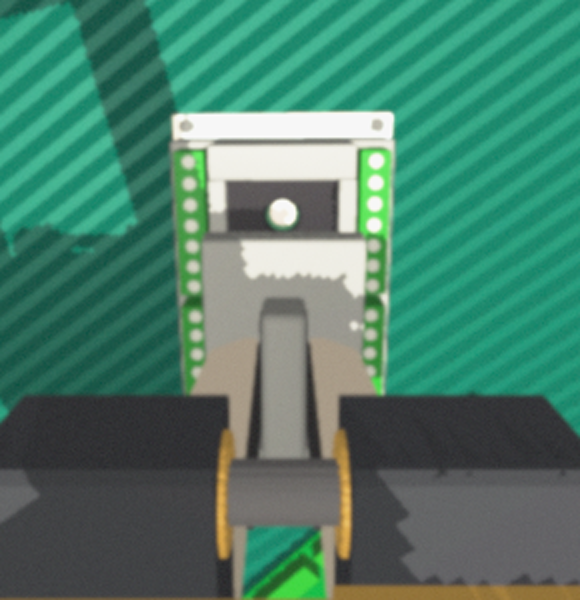

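The cover hangs level in the grip. The recess is open, with the white button in the round hole at crop (283,212), which is full pixel (251.5,166).

carry_out(
  rows=[
    [0.03,0.01,0,0,0,0],
    [0.08,0.03,0,0,0,0],
    [0.135,0.05,0,0,0,0],
    [0.19,0.07,0.02,0,0,0],
    [0.23,0.084,0.06,0,0,0],
    [0.244,0.089,0.1,0,0,0],
    [0.244,0.089,0.125,0,0,0],
    [0.244,0.089,0.145,0,0,0],
    [0.244,0.089,0.145,0,0,0],
    [0.244,0.089,0.145,0,0,0],
  ],
)

```text
t: 10.52
tool_pos: [0.449, 0.0008, -0.009]
orientation: [-0.994, -2.98, 0.0]
force: [-0.0, -0.2, 0.2]
opening: 0.0118
gripper_force: 20.0
```

```bash
python3 - <<'E'
from h import *
np.set_printoptions(precision=4,suppress=True)
s=robot.read_state();print(s['tool_pos'],s['force'])
m=robot.camera_model('wrist');T=np.eye(4);T[:3,:3]=Ro.from_rotvec([0.992,2.975,-.001]).as_matrix();T[:3,3]=[.5925,-.2176,.139]
C=np.linalg.inv(T@np.array(m['mount']));c=(np.array([[m['fx'],0,m['cx']],[0,m['fy'],m['cy']],[0,0,1]]),C[:3,:3],C[:3,3])
print('button',at_z(c,(251.5,166.),.047))
# refine white blob
im=cv2.imread('pics/w5.png');g=im[150:180,235:268].min(2);n,l,st,ce=cv2.connectedComponentsWithStats((g>185).astype(np.uint8));print(st,ce+[235,150])
p=np.load('ctrl.npy');print('hole from fit',Ro.from_euler('z',p[2]).as_matrix()@[-.042,0,.052]+[p[0],p[1],.003])
E
```

```text
[ 0.449   0.0008 -0.009 ] [-0.0162 -0.1841  0.184 ]
button [ 0.575  -0.2039  0.047 ]
[[  0   0  33  30 860]
 [ 10  10  13  12 130]] [[250.9581 164.3279]
 [251.2769 165.6385]]
hole from fit [ 0.5747 -0.2038  0.055 ]
```

The hole position from both methods agrees to under 1 mm: (0.575, -0.204). Now lower the last few millimetres.

carry_out(
  rows=[
    [0,0,0.003,0,0,0],
    [0,0,0.005,0,0,0],
    [0,0,0.0065,0,0,0],
    [0,0,0.0065,0,0,0],
  ],
)

```text
t: 11.02
tool_pos: [0.449, 0.0008, -0.0157]
orientation: [-0.994, -2.98, 0.0]
force: [-0.4, -0.0, -0.5]
opening: 0.0115
gripper_force: 20.0
```

carry_out(
  rows=[
    [0,0,0.001,0,0,0],
    [0,0,0.002,0,0,0],
    [0,0,0.002,0,0,0],
  ],
)

```text
t: 11.4
tool_pos: [0.4493, 0.0008, -0.0165]
orientation: [-0.994, -2.98, 0.0]
force: [-5.9, -0.0, 13.2]
opening: 0.0117
gripper_force: 20.0
```

carry_out(
  rows=[
    [0,0,-0.001,0,0,0],
    [0,0,-0.001,0,0,0],
    [0,0,-0.001,0,0,0],
    [0,0,-0.001,0,0,0],
    [0,0,-0.02,0,0,0],
    [0,0,-0.06,0,0,0],
    [0,0,-0.11,0,0,0],
    [0,0,-0.17,0,0,0],
    [0,0,-0.22,0,0,0],
    [0,0,-0.25,0,0,0],
    [0,0,-0.25,0,0,0],
  ],
  jaw=150,
)

```text
t: 12.78
tool_pos: [0.4508, 0.0006, 0.2353]
orientation: [0.992, 2.975, 0.002]
force: [1.0, 0.7, -0.4]
opening: 0.0379
gripper_force: 0.0
```

```bash
python3 - <<'E'
from h import *
np.set_printoptions(precision=4,suppress=True)
s=robot.read_state();print(s['tool_pos'],s['opening'])
c=cam('wrist');im=save('wrist','w6.png')
for t,z in [('cover',.02),('relay',.01),('stylus',.127),('rack',.067)]:
    for o in robot.outline_of('wrist',t)[:2]: print(t,o['conf'],o['pixel'],o['pixels'].sum(),at_z(c,o['pixel'],z),cv2.boxPoints(cv2.minAreaRect(np.argwhere(o['pixels'])[:,::-1].astype(np.float32))).ravel())
# rack geometry from the top view: driver caps z .111, stylus top z .127
t=cam('top')
a=at_z(t,(70+90/2.1,110+99/2.1),.108);b=at_z(t,(70+152/2.1,110+130/2.1),.108);print(a,b,(a+b)/2,np.linalg.norm(a-b),np.degrees(np.arctan2(*(a-b)[1::-1])))
E
```

```text
[0.4508 0.0006 0.2353] 0.03790899471227181
cover 0.91 [252.8, 166.3] 1951 [0.4528 0.0026 0.02  ] [233. 137. 269. 137. 269. 192. 233. 192.]
cover 0.28 [215.3, 340.2] 1465 [ 0.638  -0.2096  0.02  ] [191.8388 359.8682 195.26   277.7608 233.3189 279.3466 229.8978 361.454 ]
relay 0.76 [315.6, 226.6] 158 [0.5788 0.0212 0.01  ] [310. 220. 320. 220. 320. 238. 310. 238.]
stylus 0.77 [498.0, 150.5] 311 [0.5682 0.2143 0.127 ] [488.3969 157.6498 489.3541 142.3346 511.9534 143.7471 510.9962 159.0623]
rack 0.57 [446.3, 142.4] 5282 [0.558  0.2033 0.067 ] [393.6638 130.8181 510.9416 108.6903 521.7495 165.9718 404.4717 188.0997]
rack 0.51 [315.0, 228.0] 171 [0.5547 0.0228 0.067 ] [307.9231 237.3846 311.6538 218.7308 322.0385 220.8077 318.3077 239.4615]
[0.6191 0.2812 0.108 ] [0.5789 0.1945 0.108 ] [0.599  0.2378 0.108 ] 0.09561429638981468 65.11827510964943
```

View pics/w6.png

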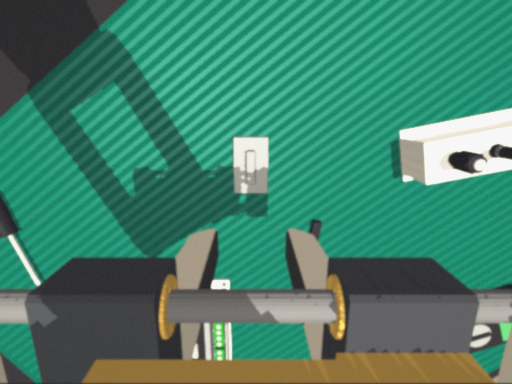

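The cover lies flat and right way up at (0.453, 0.003) on the mat. The relay at (315,228) is untouched, and the rack is at upper right. Next I go above the middle tool and turn so the fingers close across the rack line.

carry_out(
  rows=[
    [0.003,0.03,0,0,0,8],
    [0.006,0.065,0,0,0,18],
    [0.01,0.105,0,0,0,28],
    [0.013,0.145,0,0,0,38],
    [0.016,0.185,0,0,0,48],
    [0.02,0.225,0,0,0,58],
    [0.023,0.26,0.015,0,0,68],
    [0.024,0.278,0.03,0,0,78],
    [0.024,0.278,0.03,0,0,78],
    [0.024,0.278,0.03,0,0,78],
    [0.024,0.278,0.03,0,0,78],
  ],
)

```text
t: 14.4
tool_pos: [0.597, 0.2369, 0.2033]
orientation: [2.646, 1.692, 0.002]
force: [-0.2, 0.3, -0.3]
opening: 0.0383
gripper_force: 0.0
```

```bash
python3 - <<'E'
from h import *
np.set_printoptions(precision=4,suppress=True)
s=robot.read_state();R=Ro.from_rotvec(s['orientation']).as_matrix();print(s['tool_pos'],np.abs(s['dq']).max(),'ytool deg',np.degrees(np.arctan2(R[1,1],R[0,1])),s['q'])
c=cam('wrist');im=save('wrist','w7.png')
for t,z in [('stylus',.1),('driver1',.105),('rack',.067)]:
    for o in robot.outline_of('wrist',t)[:2]: print(t,o['conf'],o['pixel'],o['pixels'].sum(),at_z(c,o['pixel'],z),cv2.boxPoints(cv2.minAreaRect(np.argwhere(o['pixels'])[:,::-1].astype(np.float32))).ravel())
for z in (.07,.111,.127): print(z,proj(c,[.599,.238,z]))
cv2.imwrite('pics/w7c.png',cv2.resize(im[60:300,100:400],None,fx=2.5,fy=2.5,interpolation=2)[:,:,::-1])
E
```

```text
[0.597  0.2369 0.2033] 0.01282514797064987 ytool deg -24.813313951676538 [ 0.298   0.236   1.3339 -0.0002  1.5706  0.7311]
stylus 0.8 [249.0, 175.5] 411 [0.5999 0.2485 0.1   ] [243. 163. 259. 163. 259. 191. 243. 191.]
driver1 0.93 [250.3, 129.0] 446 [0.62   0.2886 0.105 ] [237. 133. 248. 111. 268. 121. 257. 143.]
driver1 0.92 [251.7, 218.8] 486 [0.5842 0.2083 0.105 ] [241. 206. 261. 206. 261. 234. 241. 234.]
rack 0.75 [250.3, 158.7] 6803 [0.6059 0.2585 0.067 ] [223.  91. 281.  91. 281. 241. 223. 241.]
0.07 [252.4894 178.9196]
0.111 [252.7119 187.9962]
0.127 [252.8155 192.2208]
```

View pics/w7c.png

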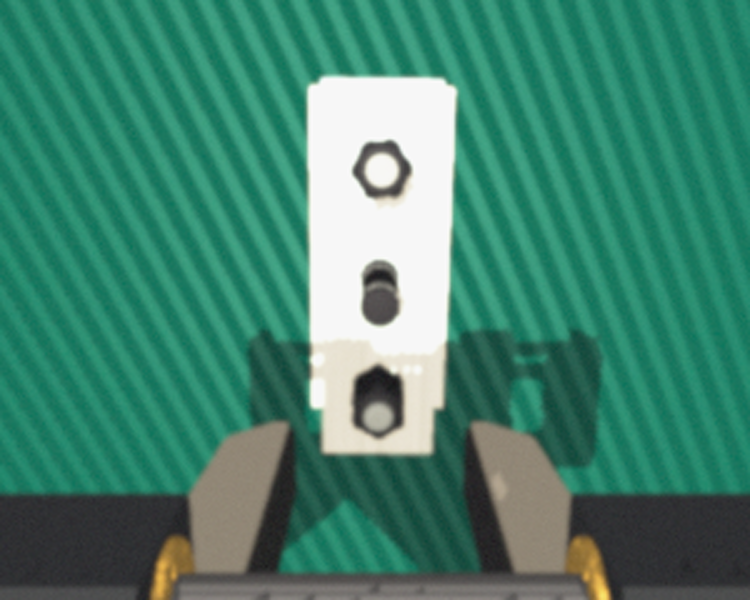

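The rack runs straight up the image, with the stylus (slim round, no cap) in the middle. Its top disc is at crop (380,306), and the driver caps are at (382,170) and (378,415).

```bash
python3 - <<'E'
from h import *
np.set_printoptions(precision=4,suppress=True)
c=cam('wrist')
F=lambda x,y:(100+x/2.5,60+y/2.5)
a=at_z(c,F(380,306),.127);b=at_z(c,F(382,170),.111);d=at_z(c,F(378,415),.111)
print(a,b,d,(b+d)/2,np.linalg.norm(b-d),np.degrees(np.arctan2(*(b-d)[1::-1])))
m=(a+(b+d)/2)/2;m[2]=.045;print(m,shift(m))
t=cam('top');print(proj(t,a),proj(t,b),proj(t,d))
E
```

```text
[0.6022 0.2469 0.127 ] [0.6226 0.2891 0.111 ] [0.5815 0.204  0.111 ] [0.6021 0.2466 0.111 ] 0.09451554696679908 64.20300826020633
[0.6021 0.2468 0.045 ] [0.0107 0.0005 0.1582]
[122.2051 162.4602] [109.7704 155.6992] [138.7763 170.7933]
```

carry_out(
  rows=[
    [0.0107,0.0005,0.03,0,0,0],
    [0.0107,0.0005,0.07,0,0,0],
    [0.0107,0.0005,0.11,0,0,0],
    [0.0107,0.0005,0.14,0,0,0],
    [0.0107,0.0005,0.158,0,0,0],
    [0.0107,0.0005,0.158,0,0,0],
    [0.0107,0.0005,0.158,0,0,0],
  ],
)

```text
t: 15.48
tool_pos: [0.603, 0.2474, 0.0463]
orientation: [2.647, 1.69, 0.004]
force: [-0.5, 0.7, -0.2]
opening: 0.0383
gripper_force: 0.0
```

carry_out(
  rows=[
    [0,0,0,0,0,0],
    [0,0,0,0,0,0],
    [0,0,0,0,0,0],
    [0,0,0,0,0,0],
  ],
  jaw=255,
  force=30,
)

```text
t: 15.98
tool_pos: [0.6021, 0.2472, 0.045]
orientation: [2.648, 1.69, 0.001]
force: [-0.6, 0.5, 3.8]
opening: 0.0147
gripper_force: 30.0
```

carry_out(
  rows=[
    [0,0,-0.01,0,0,0],
    [0,0,-0.03,0,0,0],
    [0,0,-0.06,0,0,0],
    [0,0,-0.09,0,0,0],
    [0,0,-0.12,0,0,0],
    [0,0,-0.135,0,0,0],
    [0,0,-0.135,0,0,0],
    [0,0,-0.135,0,0,0],
  ],
)

```text
t: 16.98
tool_pos: [0.6011, 0.2468, 0.178]
orientation: [-2.648, -1.69, 0.003]
force: [-0.5, 0.6, 0.0]
opening: 0.0148
gripper_force: 30.0
```

```bash
python3 - <<'E'
from h import *
np.set_printoptions(precision=4,suppress=True)
s=robot.read_state();print(s['tool_pos'],s['opening'],s['gripper_force'],s['force'])
print(shift([.575,-.204,.18]))
save('wrist','w8.png')
for n in ['wrist','scene','top']:
    if n!='wrist': save(n,n+'8.png')
    c=cam(n)
    for o in robot.outline_of(n,'stylus')[:2]: print(n,o['conf'],o['pixel'],o['pixels'].sum(),cv2.boundingRect(o['pixels'].astype(np.uint8)),'expect tip,top',proj(c,s['tool_pos']-[0,0,.033]),proj(c,s['tool_pos']+[0,0,.082]))
E
```

```text
[0.6011 0.2468 0.178 ] 0.014826474844910132 30.00004917383194 [-0.5427  0.6217  0.0412]
[-0.4199  0.1661 -0.0017]
wrist 0.61 [251.0, 257.7] 1863 (235, 208, 33, 81) expect tip,top [251.742  208.5489] [251.7306 291.6381]
scene 0.58 [303.6, 294.3] 1178 (289, 263, 31, 61) expect tip,top [307.6473 276.7181] [311.758  258.2338]
scene 0.38 [307.1, 272.5] 37 (307, 265, 6, 11) expect tip,top [307.6473 276.7181] [311.758  258.2338]
top 0.53 [108.3, 160.5] 67 (107, 156, 12, 8) expect tip,top [119.9963 162.0258] [103.7131 155.9447]
```

The wrist view shows the stylus tip at row 208, where I expected it (208.5). It is held straight, so I carry it over the hole.

carry_out(
  rows=[
    [-0.02,0.008,0,0,0,0],
    [-0.06,0.024,0,0,0,0],
    [-0.11,0.043,0,0,0,0],
    [-0.165,0.065,0,0,0,0],
    [-0.22,0.087,0,0,0,0],
    [-0.275,0.109,0,0,0,0],
    [-0.325,0.129,0,0,0,0],
    [-0.37,0.146,0,0,0,0],
    [-0.4,0.158,0,0,0,0],
    [-0.419,0.166,0,0,0,0],
    [-0.419,0.166,0,0,0,0],
    [-0.419,0.166,0,0,0,0],
  ],
)

```text
t: 18.77
tool_pos: [0.576, -0.202, 0.1793]
orientation: [-2.647, -1.691, -0.0]
force: [0.1, -0.2, -1.3]
opening: 0.0146
gripper_force: 30.0
```

```bash
python3 - <<'E'
from h import *
np.set_printoptions(precision=4,suppress=True)
s=robot.read_state();print(s['tool_pos'],np.abs(s['dq']).max(),s['opening'])
print(shift([.575,-.204,.098]))
c=cam('wrist');im=save('wrist','w9.png')
for o in robot.outline_of('wrist','stylus')[:1]: print(o['conf'],cv2.boundingRect(o['pixels'].astype(np.uint8)),proj(c,s['tool_pos']-[0,0,.033]))
for t in ('hole','button_top','reset_button'):
  for o in robot.outline_of('wrist',t)[:2]: print(t,o['conf'],o['pixel'],o['pixels'].sum(),at_z(c,o['pixel'],.05))
print('hole exp px',proj(c,[.575,-.204,.055]))
cv2.imwrite('pics/w9c.png',cv2.resize(im[90:290,150:350],None,fx=3,fy=3,interpolation=2)[:,:,::-1])
E
```

```text
[ 0.576  -0.202   0.1793] 0.013816780053298946 0.014610863169963894
[-0.0023 -0.0001  0.0813]
0.9 (235, 208, 34, 82) [251.4545 208.6532]
hole 0.8 [288.4, 184.2] 14088 [ 0.6107 -0.2215  0.05  ]
button_top 0.53 [253.4, 183.6] 76 [ 0.577  -0.2051  0.05  ]
reset_button 0.6 [254.8, 179.2] 70 [ 0.5803 -0.2014  0.05  ]
hole exp px [251.2841 184.4906]
```

View pics/w9c.png

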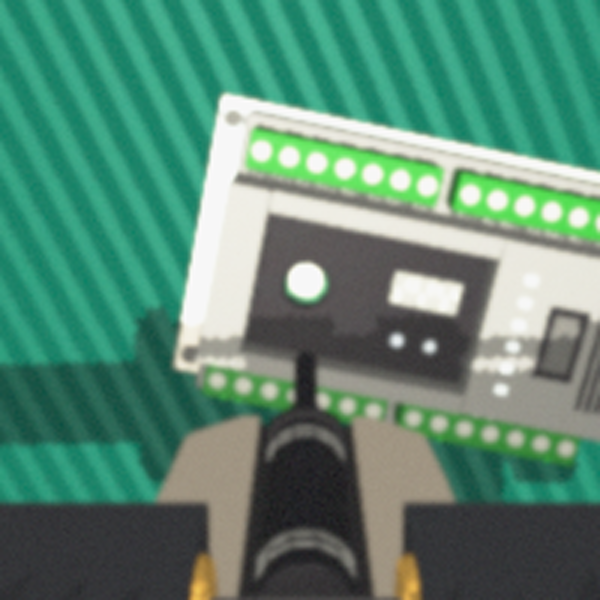

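The button shows at crop (306,282), which is full pixel (252,184), matching the prediction. The stylus tip at crop (305,355) is in line with it, so I descend.

carry_out(
  rows=[
    [-0.0023,0,0.02,0,0,0],
    [-0.0023,0,0.045,0,0,0],
    [-0.0023,0,0.07,0,0,0],
    [-0.0023,0,0.085,0,0,0],
    [-0.0023,0,0.093,0,0,0],
    [-0.0023,0,0.093,0,0,0],
    [-0.0023,0,0.093,0,0,0],
  ],
)

```text
t: 19.9
tool_pos: [0.5757, -0.2053, 0.0875]
orientation: [2.647, 1.69, 0.001]
force: [0.1, -1.0, 0.1]
opening: 0.0149
gripper_force: 30.0
```

carry_out(
  rows=[
    [0,0,0.002,0,0,0],
    [0,0,0.004,0,0,0],
    [0,0,0.006,0,0,0],
    [0,0,0.008,0,0,0],
    [0,0,0.008,0,0,0],
    [0,0,0.008,0,0,0],
  ],
)

```text
t: 20.65
tool_pos: [0.5751, -0.2051, 0.0786]
orientation: [2.648, 1.69, 0.0]
force: [-0.5, 0.5, 2.2]
opening: 0.0145
gripper_force: 30.0
```

carry_out(
  rows=[
    [0,0,0.001,0,0,0],
    [0,0,0.002,0,0,0],
    [0,0,0.003,0,0,0],
    [0,0,0.003,0,0,0],
    [0,0,0.003,0,0,0],
  ],
)

```text
t: 21.28
tool_pos: [0.5751, -0.205, 0.0755]
orientation: [2.648, 1.69, 0.0]
force: [-0.1, -0.4, 2.4]
opening: 0.0143
gripper_force: 30.0
```

carry_out(
  rows=[
    [0,0,0.001,0,0,0],
    [0,0,0.001,0,0,0],
    [0,0,0.001,0,0,0],
  ],
)

```text
t: 21.65
tool_pos: [0.5751, -0.2051, 0.0745]
orientation: [2.648, 1.69, 0.0]
force: [-0.4, -0.0, 2.4]
opening: 0.0149
gripper_force: 30.0
```

carry_out(
  rows=[
    [0,0,0.0005,0,0,0],
    [0,0,0.001,0,0,0],
    [0,0,0.001,0,0,0],
  ],
)

```text
t: 22.02
tool_pos: [0.5752, -0.2051, 0.0738]
orientation: [2.648, 1.69, 0.0]
force: [-1.1, 1.2, 5.6]
opening: 0.0151
gripper_force: 30.0
```

carry_out(
  rows=[
    [0,0,0.0005,0,0,0],
    [0,0,0.0005,0,0,0],
    [0,0,0.0005,0,0,0],
  ],
)

```text
t: 22.4
tool_pos: [0.5753, -0.2051, 0.0737]
orientation: [2.647, 1.69, 0.001]
force: [-2.2, 1.9, 8.2]
opening: 0.0145
gripper_force: 30.0
```

The z position has stalled at the expected stop height and the force is 8 N, so the button is on its stop. One last check, then I hand in.

```bash
python3 - <<'E'
from h import *
for i in range(4):
    robot.read_camera('top'); s=robot.read_state(); print(s['t'],s['tool_pos'].round(4),s['force'].round(1),s['gripper_force'])
c=cam('top')
for t,z in (('cover',.02),('relay',.015),('spool',.03)):
    for o in robot.outline_of('top',t)[:2]: print(t,o['conf'],at_z(c,o['pixel'],z).round(3))
if 5.5<s['force'][2]<15 and s['gripper_force']>20: print(robot.close_job())
E
```

```text
22.45 [ 0.5753 -0.2051  0.0737] [-1.6  0.1  8.6] 30.00559151172638
22.5 [ 0.5753 -0.2051  0.0737] [-2.2  0.8  8.7] 30.005671083927155
22.55 [ 0.5753 -0.2051  0.0737] [-2.   1.8  8.2] 30.00576138496399
22.6 [ 0.5753 -0.2051  0.0737] [-1.3  0.5  8.9] 30.005748867988586
cover 0.87 [ 0.454 -0.001  0.02 ]
cover 0.76 [ 0.398 -0.621  0.02 ]
relay 0.58 [0.579 0.016 0.015]
spool 0.68 [ 0.67  -0.011  0.03 ]
the job is handed in; nothing more can be done
None
```

I handed the job in at about 23 s: the cover lies flat and right way up on the mat, and the gripper still holds the stylus with the button against its stop at about 8.5 N.

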